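# Set the length stop of the cut-off jig to a pattern pillar

## Task

Set the length stop of the little cut-off jig to the brass pattern pillar: slacken the wing screw first, then slide the stop along its rod so that it pushes the pillar home against the plate in the saw guide and bears on it lightly, by feel, without ramming it. Keep it bearing while you nip the wing screw up tight again, then let go; leave the other things on the bench alone.

Things in the scene. Friction and masses are not known exactly. Their poses are not given: they have to be found in the camera images.
- jig: the fixed cut-off jig: wooden board 200 x 340 x 18 mm under a grey cast base. Origin: centre of the board's underside, on the bench; long side = own y. Far side: V trough, axis at x +28, height 50, y -142 to +60 mm. Near side, parallel: 14 mm round stop rod, axis at x -32, height 50 mm, in two lugs 64 mm high. Only the wing screw stands above 76 mm. It carries the saw guide, see the pattern
- pattern: loose turned brass clock pillar in the trough, along the jig's y: 16 mm thick, 60 long, flat ends, 90 g. Origin: its middle, on its axis. Towards jig -y, 4 to 16 mm off its end, the fixed saw guide stands across the trough with a dark steel plate 64 mm wide, 76 high, facing +y: home is on this plate. Its place (jig y -95 to -81) is not measured. The pillar slides with about 1 N
- length_stop (a joint): travel of the length stop on the rod, m; 0 to 0.095, grows along the jig's -y, towards the saw guide. Steel collar 32 mm thick, 24 mm long, cannot turn on the rod, with a finger over the trough. Slack, it drags with about 1 N; clamped it holds over 20 N. Once the pillar is home the push rises steeply, by 2 to 20 N per mm as the arm is stiff; meant is about 5 N, over 12 N is ramming
- stop_face (a point): centre of the stop's 10 mm round button, the face that meets the pillar's end, on the trough's axis, 50 mm high; axes as the jig's; it faces the jig's -y. Touching the pillar it is 30 mm from its origin. It lies at jig y = +45 mm minus the stop's travel
- wing_screw (a joint): turn of the wing set screw in the collar, rad, axis vertical, right-hand thread: grows as it is slackened (anticlockwise from above). About 0 is tight (a pad presses the rod with some 50 N); from 0.5 the stop is free; end stops at -0.3 and 2.6. Turning takes about 0.15 N m slack, 0.2 tight. It stays where it is left and travels with the stop, at constant height
- wing_grip (a point): middle of the screw's flat steel wing, upright on top of the collar: 8 mm thick (own x), 26 mm wide (own y), 22 mm high, from 84 to 106 mm above the bench. The point is 95 mm high, on the screw's axis, over the rod, 16 mm along the jig's +y from the stop's face. At joint value 0 the wing's width lies along the jig's y. The collar's boss under it is 72 mm high
- screwdriver: bystander: screwdriver with a green handle, 180 mm, lying on the bench. Leave it alone
- stake: bystander: stepped dark steel stake, 52 mm wide, 55 mm high. Leave it alone
- oil_jar: bystander: small amber jar with a black cap, 40 mm wide, 62 mm high. Leave it alone
- winding_key: bystander: flat five-armed brass clock key, about 62 mm across, 8 mm high. Leave it alone
There are look-alikes about, which are no part of the job. There is more than one size of the pattern; the job needs the middle-sized.

How it is judged:
By the outcome, as a careful person would: the job done as asked, in the order asked, and still so for the second after the job is handed in, with the robot touching nothing.
It also fails if it takes over 48 s, if anything falls off the work surface, if the arm or the gripper's body presses on something with over 40 N, if the wrist force passes 120 N, or if a joint passes its speed limit or range.

## Robot

A 6-joint arm with a two-finger parallel gripper is mounted at the origin on the work surface. World frame = base frame: x ahead of the robot, y to its left, z up, the work surface at z = 0. Lengths are in m, angles in rad, forces in N, time in s.
With the tool pointing down it reaches from about 0.275 to 0.825 m from the base axis. Payload 4.9 kg.
Tool frame: the origin (TCP) lies midway between the tips of the shut fingers; the grasp point (between the pads) lies 19 mm behind it (bot.grip_depth is the distance from the TCP to the grasp point, in m); z points along the fingers, y is the line along which they close (so a half turn about z gives the same grasp; the last joint's range is limited). The gripper opens to 85 mm and grips with 20 to 120 N. Pads are 22 mm wide; open, the fingers measure 114 mm over their backs; the gripper's body (76 mm by 85 mm) begins 54 mm behind the grasp point. The pads swing forward as they close: fully open they stand 13 mm farther back than shut.
Start: joints at [-1.327, 0.326, -0.193, 1.052, 0, 1.437], TCP at [0.203, -0.511, 0.231] pointing down, gripper open.
Joint ranges: [-2.65, 2.65], [-0.97, 1.79], [-1.3, 1.35], [-1.93, 2.1], [-1.47, 1.37], [-3.14, 3.14]. Speed limits (rad/s): [2.57, 2.57, 3.14, 3.14, 3.14, 3.14].

## Interface

Orientations are given as a unit quaternion [w, x, y, z].
In Python, from cell import bot gives the robot as it stands. Calls block until the motion is done:
- bot.move_pose(position, orientation): joint-space move of the TCP to a pose.
- bot.move_linear(position, speed=0.15, rotation=None, until_force=None): straight line of the TCP; rotation=None keeps the orientation; speed is the mean speed in m/s. With until_force (N) it stops when the force on the tool has changed by that much, and returns True; else False.
- bot.goto_joints(angles): joint-space move.
- bot.set_gripper(opening, grasp_force=None): opening from 0.0 (shut) to 1.0 (fully open); grasp_force is the grip in N (None keeps the last); returns when the fingers have stopped.
- bot.wait(seconds).
- bot.solve_ik(position, orientation): joint angles nearest the present ones, or None.
- bot.camera(name): name is "scene" or "top" or "wrist"; returns the picture (400x640x3 uint8, red, green, blue); there is no depth.
- bot.calibration(name): a dict with "mtx" (3x3 intrinsics, pixels), "extrinsics" (4x4, takes a point from world to camera coordinates); the wrist camera has in their place "hand_eye" (4x4, takes a point from camera to tool coordinates, whose origin is the TCP and whose axes are the flange's). Camera axes: x right, y down, z forward; pixel columns grow to the right and rows downward; lengths in m; the calibration is good to about 2 mm. A picture is of the moment at which its call begins: read the wrist's pose just before it. calibration takes no time and is no camera call.
A pose or a line that the arm cannot do raises bot.PlanningError and nothing moves.
- bot.close_job(): hands the job in; it is judged then, once.
Trained networks look in the newest picture that a camera, given by its name, has taken for a name from the list of things; names that differ only in an ending like _2 or _b are one class to them, and where a whole thing is asked for, a point or a joint stands for the part that bears it (a point fixed in the world has none). Each returns a list of dicts, best first, with "confidence" (0 to 1); they miss things now and then, are a little off and sometimes report something else, mostly with a low value. They report only what shows in the picture. A call takes as long as a camera call. They do not tell look-alikes from the thing itself.
- bot.search_frame(camera, thing): "bbox" ([left, top, width, height] in pixels, round what is visible of it).
Readings, each from a call of its own:
- bot.read_clock(): time.
- bot.read_joint_positions(): joint angles.
- bot.read_joint_vel(): joint speeds.
- bot.read_joint_efforts(): joint torques, N m.
- bot.read_position(): TCP position.
- bot.read_tool_rot(): TCP orientation.
- bot.read_ft_force(): force on the tool from outside, world axes, zero at the start.
- bot.read_moment(): the same for the moment, N m.
- bot.read_gripper_width(): opening from 0.0 (shut) to 1.0 (fully open).
- bot.read_finger_force(): force on a finger pad.
Only numpy, scipy, OpenCV 4.12 (cv2) and the standard library are available. Lean on these libraries where they do the work, as an engineer would, in place of code of your own. Each camera call takes 0.05 s, during which the arm holds its last target. There are 200 camera calls.

## Working session

There is one attempt and no reset: what is moved stays moved. The work goes in short steps, each a Python script; the robot and the scene stay as the last script left them, time stands still between calls to the robot, and variables do not carry over. Pictures are saved under pics/ and viewed, at most 10 in all, crops included, and the job is handed in when it is done.

```bash
mkdir -p pics; ls
python3 - <<'E'
from cell import bot
import cv2,numpy as np
ims=[]
for c in ["top","scene"]:
    im=bot.camera(c); cv2.imwrite(f"pics/{c}0.png",im[:,:,::-1])
    k=bot.calibration(c); print(c,np.round(k["mtx"],1).tolist(),np.round(k["extrinsics"],3).tolist())
    for t in ["jig","pattern","length_stop","wing_screw"]:
        print(t,[(d["bbox"],round(d["confidence"],2)) for d in bot.search_frame(c,t)])
print(bot.read_clock(),bot.read_tool_rot(),bot.read_ft_force(), bot.grip_depth)
print(np.round(bot.calibration("wrist")["hand_eye"],3).tolist())
E
```

```text
pics
top [[433.7, 0.0, 317.2], [0.0, 433.7, 208.8], [0.0, 0.0, 1.0]] [[0.007, -1.0, -0.001, 0.011], [-0.974, -0.007, -0.228, 0.619], [0.228, 0.002, -0.974, 1.035], [0.0, 0.0, 0.0, 1.0]]
jig [([262.0, 187.7, 144.7, 107.3], 0.75)]
pattern [([344.7, 226.2, 21.0, 12.7], 0.65), ([409.4, 246.4, 18.8, 16.5], 0.25)]
length_stop [([314.6, 222.2, 20.9, 31.3], 0.77)]
wing_screw [([249.3, 202.8, 21.1, 23.9], 0.61), ([320.2, 241.7, 4.0, 5.2], 0.38)]
scene [[413.5, 0.0, 322.0], [0.0, 413.5, 203.6], [0.0, 0.0, 1.0]] [[0.779, 0.627, -0.003, -0.458], [0.449, -0.56, -0.696, -0.206], [-0.438, 0.541, -0.718, 1.18], [0.0, 0.0, 0.0, 1.0]]
jig [([208.1, 168.3, 183.6, 128.9], 0.72)]
pattern [([228.5, 353.6, 53.3, 21.2], 0.93), ([278.6, 221.1, 24.5, 19.0], 0.61)]
length_stop [([297.8, 179.4, 24.2, 39.2], 0.75), ([301.4, 179.2, 8.8, 10.6], 0.49)]
wing_screw []
0.5 [-5.41405360e-05  9.82209144e-01  1.87790296e-01  1.87490036e-06] [-0.15386737 -0.47210423  1.29010152] 0.0187
[[-0.001, -0.956, -0.292, 0.075], [1.0, -0.001, -0.001, 0.0], [0.001, -0.292, 0.956, -0.142], [0.0, 0.0, 0.0, 1.0]]
```

Run:
```python
import cv2
a=cv2.imread("pics/top0.png");b=cv2.imread("pics/scene0.png")
cv2.imwrite("pics/topc.png",cv2.resize(a[170:320,230:430],None,fx=4,fy=4,interpolation=2))
```

```text
(no output)
```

View pics/top0.png

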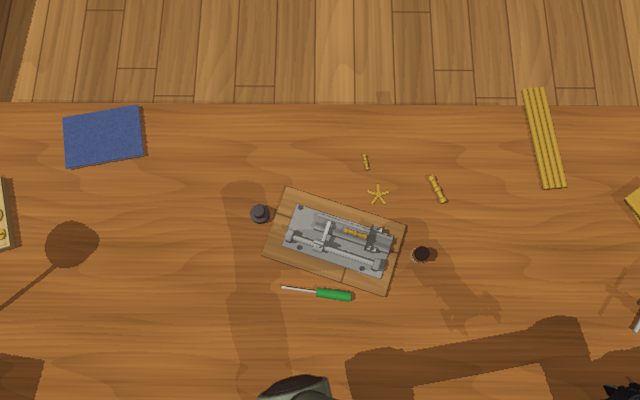

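View pics/scene0.png

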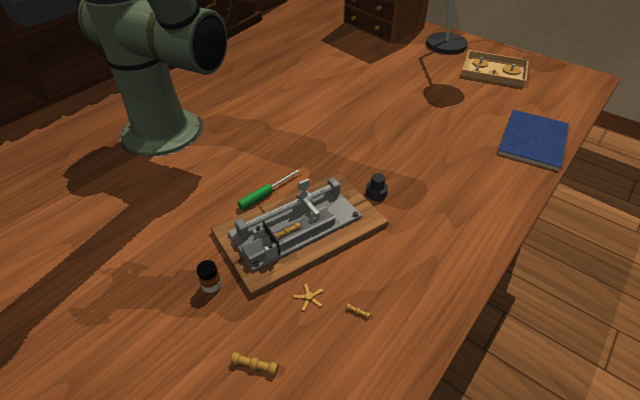

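View pics/topc.png

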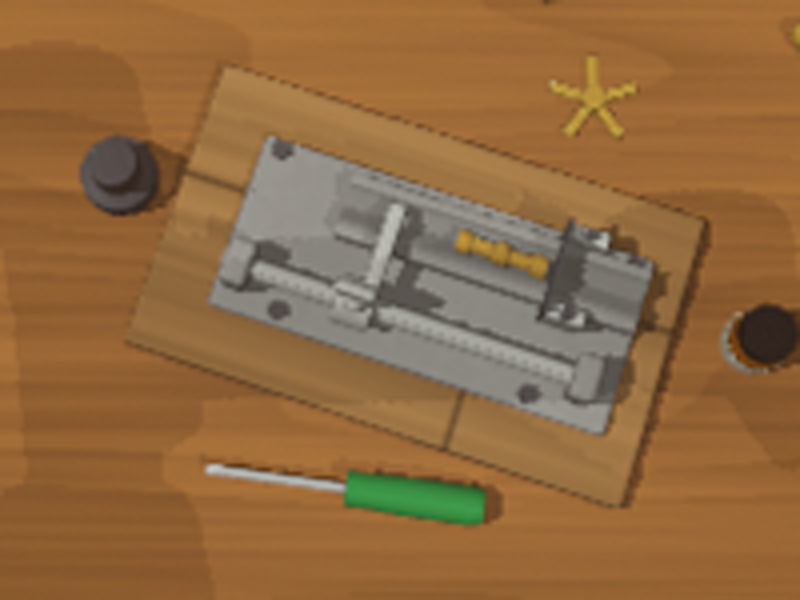

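The middle-sized pillar in the trough (top px 355,233) is the pattern. The look-alikes are a small pillar at (366,161) and a big one at (437,189). The stop finger is at about (327,230), and the wing is edge-on over the collar at about (319,242). The bystanders are the stake (260,213), jar (420,254), screwdriver (318,294) and key (377,195). Next I'll get the jig pose from the board corners, then take a close wrist view.

```bash
cat > h.py <<'E'
from cell import bot
import cv2,numpy as np
from scipy.spatial.transform import Rotation as R
def proj_ray(K,T,px,z):   # T: cam->world
    d=T[:3,:3]@np.linalg.solve(K,[px[0],px[1],1]); o=T[:3,3]
    return o+d*(z-o[2])/d[2]
def quat(Rm): return R.from_matrix(Rm).as_quat()[[3,0,1,2]]
def tool(yaw): # tool y at world yaw, z down
    y=np.array([np.cos(yaw),np.sin(yaw),0]); z=np.array([0,0,-1.])
    return quat(np.stack([np.cross(y,z),y,z],1))
def wristT():
    p=bot.read_position(); q=np.array(bot.read_tool_rot()); T=np.eye(4)
    T[:3,:3]=R.from_quat(q[[1,2,3,0]]).as_matrix(); T[:3,3]=p
    return T@bot.calibration("wrist")["hand_eye"]
def jigfit(W): # W: 4 corners (-+,++,+-,--) far-left.. returns yaw, origin
    L=np.array([[.1,.17],[.1,-.17],[-.1,-.17],[-.1,.17]])
    a=W[:,0]+1j*W[:,1]; b=L[:,0]+1j*L[:,1]
    k=((a-a.mean())*np.conj(b-b.mean())).sum(); th=np.angle(k)
    o=a.mean()-np.exp(1j*th)*b.mean()
    print("yaw",th,"origin",o,"resid mm",np.round(1e3*abs(a-o-np.exp(1j*th)*b),1),"scale",abs(k)/(abs(b)**2).sum())
    return th,o
def jw(th,o,x,y): w=o+np.exp(1j*th)*(x+1j*y); return np.array([w.real,w.imag])
E
python3 - <<'E'
from h import *
c=bot.calibration("top");K=np.array(c["mtx"]);T=np.linalg.inv(c["extrinsics"])
P=[(222,65),(707,222),(625,507),(127,343)]
W=np.array([proj_ray(K,T,(u/4+230-.4,v/4+170-.4),.018) for u,v in P]);th,o=jigfit(W)
for n,px,z in [("wing",(322.2,244.3),.095),("wing?",(318.5,241.5),.08),("pillar",(355.2,232.6),.055)]:
    w=proj_ray(K,T,px,z); l=(w[0]+1j*w[1]-o)*np.exp(-1j*th); print(n,w.round(3),np.round(l,4))
w=jw(th,o,-.032,.045+.016-.01); print(w)
for y in (th,th+np.pi): print(y,bot.solve_ik([*w,.2],tool(y)))
E
```

```text
yaw -0.3103452734513484 origin (0.5478189597015324-0.030415599802347232j) resid mm [1.6 2.7 1.9 2.1] scale 0.9953653637221579
wing [0.524 0.002 0.095] (-0.0325+0.0236j)
wing? [0.533 0.011 0.08 ] (-0.0265+0.035j)
pillar [ 0.561 -0.083  0.055] (0.0284-0.0459j)
[0.53292242 0.02792044]
-0.3103452734513484 [-0.08601494  0.31951703 -0.28584354  0.96543576  0.          1.79512666]
2.8312473801384446 [-0.08601494  0.31951703 -0.28584354  0.96543576  0.         -1.34646599]
```

Run:
```python
from h import *
th,o=-.3103,.5478-.0304j
w=jw(th,o,-.032,.0236); bot.move_pose([*w,.215],tool(th))
T=wristT(); im=bot.camera("wrist"); cv2.imwrite("pics/w1.png",im[:,:,::-1]); np.save("T1.npy",T)
for t in ["wing_screw","wing_grip","length_stop","pattern"]: print(t,[(d["bbox"],round(d["confidence"],2)) for d in bot.search_frame("wrist",t)])
print(bot.read_clock(),np.round(bot.calibration("wrist")["mtx"],1).tolist(),bot.read_position())
```

```text
wing_screw [([309.6, 169.8, 17.8, 27.3], 0.78)]
wing_grip [([311.2, 168.2, 13.3, 31.5], 0.77), ([202.6, 115.8, 48.6, 140.9], 0.25)]
length_stop [([302.5, 161.6, 79.8, 35.8], 0.58)]
pattern [([509.0, 193.6, 39.0, 21.0], 0.78), ([364.0, 212.7, 14.5, 51.3], 0.67)]
2.9167 [[290.5, 0.0, 316.8], [0.0, 290.5, 199.7], [0.0, 0.0, 1.0]] [0.52456903 0.00125825 0.21498555]
```

View pics/w1.png

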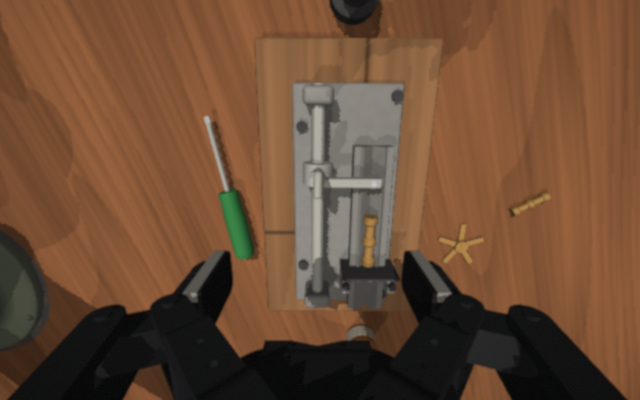

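Run:
```python
import cv2
a=cv2.imread("pics/w1.png")
cv2.imwrite("pics/w1c.png",cv2.resize(a[155:285,285:405],None,fx=4.6,fy=4.6,interpolation=cv2.INTER_CUBIC))
```

```text
(no output)
```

View pics/w1c.png

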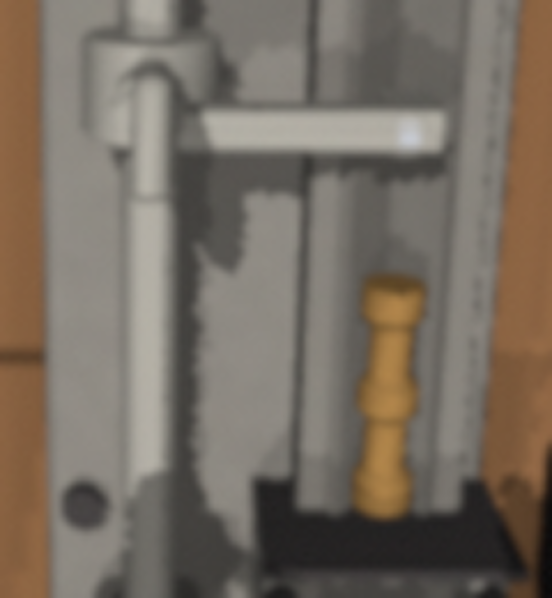

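Run:
```python
from h import *
K=np.array(bot.calibration("wrist")["mtx"]);T=np.load("T1.npy")
W=np.array([proj_ray(K,T,p,.018) for p in [(442,38.5),(414,310),(268.5,310),(255,38.5)][0:1]+[(423,309),(268.5,309.5),(255.5,38.5)]])
th0,o0=-.3103,.5478-.0304j
def loc(px,z): w=proj_ray(K,T,px,z); return np.round(((w[0]+1j*w[1]-o0)*np.exp(-1j*th0))*1e3,1)
print("corners",[loc(p,.018) for p in [(442,38.5),(268.5,310),(255.5,38.5)]])
f=lambda u,v:(285+u/4.6-.4,155+v/4.6-.4)
print("wing far top",loc(f(150,198),.106),"near base",loc(f(150,68),.084))
print("finger tip face",loc(f(330,151),.050+.005),"x of rod",loc(f(150,400),.057), loc(f(150,15),.057),"base rod lugs",loc((317.5,83),.064),loc((317.5,305),.064))
print("pillar top",loc(f(394,280),.05),loc(f(383,515),.05),"plate",loc(f(385,498),.05),loc(f(385,570),.076),loc(f(255,570),.076),loc(f(525,575),.076))
```

```text
corners [np.complex128(99.9+169.7j), np.complex128(-98.5-165.1j), np.complex128(-94.9+170.1j)]
wing far top (-31+22.7j) near base (-30.9+44.3j)
finger tip face (11.1+18.9j) x of rod (-31-43.6j) (-30.8+51.1j) base rod lugs (-30.4+122.7j) (-30.9-122.7j)
pillar top (28.7-15j) (29.2-79.6j) plate (29.4-74.7j) (25.2-79.5j) (-6-79.4j) (59-81j)
```

The wrist view shows the wing edge-on over the collar (px about 318,170–198), with the stop finger at y≈183. The pillar spans (369,215–266), with the plate just below it. The wing is at about jig (-31, +35.5) and close to angle 0. Next I'll approach and check before closing.

Run:
```python
from h import *
th,o=-.3103,.5478-.0304j
bot.set_gripper(.5)
w=jw(th,o,-.031,.0355); bot.move_pose([*w,.14],tool(th))
T=wristT(); im=bot.camera("wrist"); np.save("T2.npy",T)
cv2.imwrite("pics/w2.png",cv2.resize(im[100:400,170:470],None,fx=2,fy=2,interpolation=2)[:,:,::-1])
K=np.array(bot.calibration("wrist")["mtx"]);print([(d["bbox"],round(d["confidence"],2)) for d in bot.search_frame("wrist","wing_grip")])
for x,y,z in [(-.031,.0225,.106),(-.031,.0485,.106),(-.031,.0485,.084)]:
    c=np.linalg.inv(T)@[*jw(th,o,x,y),z,1]; p=K@c[:3]; print((p[:2]/p[2]-[170,100])*2)
print(bot.read_clock(),bot.read_ft_force())
```

```text
[([310.5, 206.0, 18.0, 45.5], 0.71)]
[295.75752663 296.29385711]
[295.7844447  222.70627206]
[295.67116076 202.32644006]
3.9083 [ 0.61439152  1.27829348 -0.41820518]
```

View pics/w2.png

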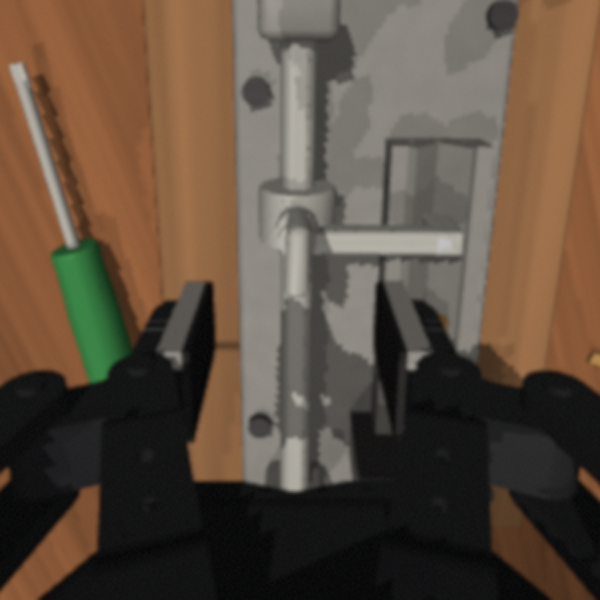

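The wing (crop px 297, 210–303) lies centred between the open pads and runs along jig y. It is about 1.5 mm nearer -y than I predicted, so I'll correct that, descend and grip.

Run:
```python
from h import *
th,o=-.3103,.5478-.0304j
ex=np.array([np.cos(th),np.sin(th),0]);ey=np.array([-np.sin(th),np.cos(th),0])
w=jw(th,o,-.0308,.034)
def s(n):
    f=np.array(bot.read_ft_force());p=np.array(bot.read_position());l=(p[0]+1j*p[1]-o)*np.exp(-1j*th)
    print(n,"F",np.round([f@ex,f@ey,f[2]],2),"Mz",np.round(bot.read_moment()[2],3),"p",np.round([l.real*1e3,l.imag*1e3,p[2]*1e3],2),"w",round(bot.read_gripper_width(),3),"t",round(bot.read_clock(),2))
bot.move_linear([*w,.14],.1); s("hover")
print(bot.move_linear([*w,.079],.08,until_force=6)); s("down")
bot.set_gripper(0.0,30); s("grip"); print(bot.read_finger_force())
```

```text
hover F [-0.36  0.32  0.9 ] Mz 0.007 p [-29.84  33.95 141.36] w 0.501 t 4.16
False
down F [ 0.08 -0.8   0.45] Mz 0.032 p [-30.43  34.05  79.33] w 0.5 t 5.07
grip F [-2.43  0.09  4.7 ] Mz -0.11 p [-30.85  34.07  79.5 ] w 0.088 t 5.47
33.70953078410821
```

```bash
cat >> h.py <<'E'
th,o=-.3103,.5478-.0304j
ex=np.array([np.cos(th),np.sin(th),0]);ey=np.array([-np.sin(th),np.cos(th),0])
def s(n=""):
    f=np.array(bot.read_ft_force());p=np.array(bot.read_position());l=(p[0]+1j*p[1]-o)*np.exp(-1j*th)
    y=R.from_quat(np.array(bot.read_tool_rot())[[1,2,3,0]]).as_matrix()[:,1]
    print(n,"F",np.round([f@ex,f@ey,f[2]],2),"Mz",np.round(bot.read_moment()[2],3),"p",np.round([l.real*1e3,l.imag*1e3,p[2]*1e3],2),"ang",round(np.arctan2(y[1],y[0])-th,3),"w",round(bot.read_gripper_width(),3),"t",round(bot.read_clock(),2))
    return f@ex,f@ey
E
python3 - <<'E'
from h import *
bot.set_gripper(0.0,50)
w=jw(th,o,-.0308,.034)
s()
for a in (.2,.4,.6,.8,.95):
    bot.move_pose([*w,.079],tool(th+a)); s(a)
E
```

```text
F [-1.8  -1.27  6.45] Mz -0.088 p [-30.82  34.05  79.58] ang -0.0 w 0.084 t 5.68
0.2 F [-2.62  0.43  5.68] Mz 0.141 p [-30.89  34.09  79.49] ang 0.201 w 0.083 t 5.99
0.4 F [-2.91 -0.13  4.58] Mz 0.196 p [-31.03  34.07  79.38] ang 0.398 w 0.084 t 6.3
0.6 F [-2.76 -1.04  5.2 ] Mz 0.118 p [-31.12  34.05  79.31] ang 0.598 w 0.082 t 6.61
0.8 F [-2.68  0.65  5.9 ] Mz 0.162 p [-31.18  33.98  79.32] ang 0.798 w 0.079 t 6.92
0.95 F [-3.13 -0.55  6.35] Mz 0.13 p [-31.29  33.91  79.31] ang 0.948 w 0.08 t 7.18
```

```bash
cat >> h.py <<'E'
def fav(n=12):
    F=[]
    for _ in range(n): F.append(bot.read_ft_force()); bot.wait(.01)
    F=np.array(F); return np.round([(F@ex).mean(),(F@ey).mean(),F[:,2].mean(),(F@ey).std()],2)
E
python3 - <<'E'
from h import *
g=lambda y:[*jw(th,o,-.0308,y),.079]
print("rest",fav())
bot.move_linear(g(.008),.04); s("8"); print(fav())
hit=bot.move_linear(g(-.025),.01,until_force=4.5); s(hit); print(fav())
E
```

```text
rest [-3.29 -0.6   5.92  0.41]
8 F [-3.84 -0.58  6.12] Mz 0.107 p [-31.41   7.87  79.3 ] ang 0.947 w 0.084 t 8.08
[-3.46 -0.53  6.17  0.49]
True F [-1.4   0.75  3.71] Mz 0.048 p [-31.62  -3.51  79.31] ang 0.948 w 0.079 t 9.72
[-0.47  1.01  4.35  0.46]
```

Run:
```python
from h import *
g=lambda y:[*jw(th,o,-.0308,y),.079]
p=np.array(bot.read_position());y0=((p[0]+1j*p[1]-o)*np.exp(-1j*th)).imag
for k in range(1,9):
    bot.move_linear(g(y0-.0004*k),.01); f=fav(8); s(f)
    if f[1]>3.5: break
```

```text
[-3.5   1.72  7.83  0.35] F [-3.41  1.31  6.73] Mz -0.008 p [-31.48  -3.53  79.3 ] ang 0.95 w 0.079 t 10.21
[-3.65  2.87  7.58  0.42] F [-4.88  2.94  7.23] Mz -0.028 p [-31.51  -3.59  79.29] ang 0.95 w 0.086 t 10.53
[-3.57  3.75  7.75  0.53] F [-3.56  3.89  8.15] Mz 0.002 p [-31.54  -3.66  79.29] ang 0.951 w 0.086 t 10.84
```

The stop now stalls at jig y ≈ -3.6 while the force climbs, so the pillar is home and the push is about 4 N. I'll check with a picture, trim to about 5 N, then tighten while watching the force.

Run:
```python
from h import *
im=bot.camera("top"); cv2.imwrite("pics/t2.png",cv2.resize(im[200:290,280:410],None,fx=5,fy=5,interpolation=2)[:,:,::-1])
yc=-.0050
g=lambda y:[*jw(th,o,-.0308,y),.079]
bot.move_linear(g(yc),.01); print(yc,fav(8))
for a in (.8,.65,.5):
    bot.move_pose(g(yc),tool(th+a)); f=fav(8); s((a,f))
    yc-= np.clip((4.5-f[1])/2500,-.001,.001); bot.move_linear(g(yc),.01); print(yc,fav(8))
```

```text
-0.005 [-3.51  4.63  7.75  0.42]
(0.8, array([-3.14,  4.58,  7.36,  0.45])) F [-3.41  4.4   7.75] Mz -0.128 p [-31.49  -3.62  79.3 ] ang 0.799 w 0.08 t 11.55
-0.004968 [-3.16  4.21  7.63  0.37]
(0.65, array([-3.07,  4.95,  7.24,  0.72])) F [-2.47  4.59  7.75] Mz -0.17 p [-31.43  -3.57  79.29] ang 0.649 w 0.079 t 12.2
-0.004788 [-3.22  4.06  7.55  0.5 ]
(0.5, array([-2.85,  4.56,  7.24,  0.55])) F [-3.46  3.33  8.21] Mz -0.161 p [-31.35  -3.51  79.31] ang 0.499 w 0.083 t 12.85
-0.004764 [-2.99  4.54  7.4   0.45]
```

View pics/t2.png

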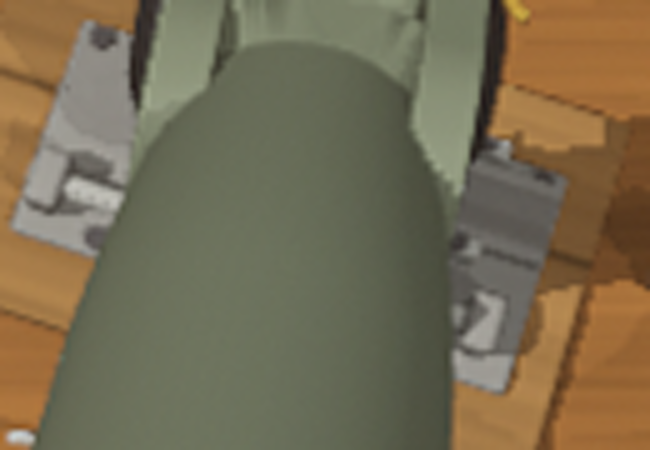

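The arm hides the stop in the top view. I'll use the scene camera, which looks from the trough side, before clamping.

Run:
```python
from h import *
im=bot.camera("scene"); cv2.imwrite("pics/s2.png",cv2.resize(im[170:280,210:350],None,fx=5,fy=5,interpolation=2)[:,:,::-1])
s()
```

```text
F [-3.    3.94  7.87] Mz -0.124 p [-31.34  -3.51  79.3 ] ang 0.499 w 0.081 t 13.22
```

View pics/s2.png

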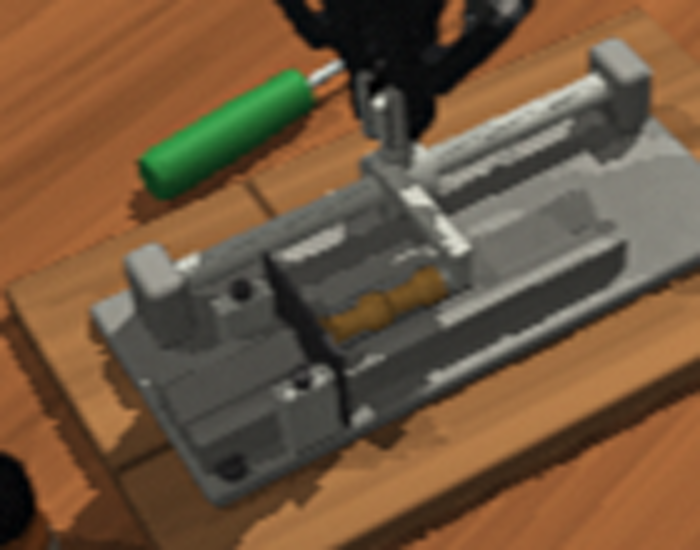

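The pillar spans from the plate (px 325,325) to the stop's button (445,285), so it is home. Now I'll tighten.

Run:
```python
from h import *
yc=-.00478
g=lambda y:[*jw(th,o,-.0308,y),.079]
for a in (.35,.2,.1,0.,-.06):
    bot.move_pose(g(yc),tool(th+a)); f=fav(8); s((a,f))
    if f[1]<3 or f[1]>6.5: print("drift"); break
```

```text
(0.35, array([-2.63,  4.17,  7.68,  0.57])) F [-2.76  3.61  7.94] Mz -0.118 p [-31.27  -3.49  79.37] ang 0.349 w 0.083 t 13.55
(0.2, array([-2.64,  4.26,  8.52,  0.32])) F [-2.11  3.75  7.76] Mz -0.08 p [-31.19  -3.5   79.43] ang 0.199 w 0.084 t 13.88
(0.1, array([-2.75,  4.06,  8.08,  0.55])) F [-2.2   4.03  7.99] Mz -0.045 p [-31.09  -3.49  79.51] ang 0.099 w 0.081 t 14.2
(0.0, array([-2.51,  4.21,  8.52,  0.42])) F [-2.94  4.05  9.21] Mz -0.094 p [-31.02  -3.49  79.56] ang -0.001 w 0.079 t 14.52
(-0.06, array([-3.  ,  4.44,  8.53,  0.39])) F [-2.53  3.45  8.66] Mz -0.047 p [-31.05  -3.51  79.56] ang -0.061 w 0.087 t 14.83
```

Run:
```python
from h import *
g=lambda y:[*jw(th,o,-.0308,y),.079]
q=tool(th-.1)
bot.move_pose(g(-.00478),q); s("tight")
bot.move_linear(g(-.0035),.01); print(fav(8)); s("relax")
bot.set_gripper(.5); s("open")
w=g(-.0035); bot.move_linear([*w[:2],.16],.1); s("up")
bot.move_pose([*jw(th,o,-.0308,.03),.215],tool(th))
T=wristT(); im=bot.camera("wrist"); np.save("T3.npy",T)
cv2.imwrite("pics/w3.png",cv2.resize(im[150:290,270:420],None,fx=4,fy=4,interpolation=cv2.INTER_CUBIC)[:,:,::-1])
```

```text
tight F [-3.36  3.72  9.08] Mz -0.054 p [-31.02  -3.52  79.57] ang -0.1 w 0.08 t 15.08
[-2.88  0.51  9.54  0.4 ]
relax F [-3.66  0.59  9.09] Mz 0.076 p [-30.98  -3.38  79.58] ang -0.101 w 0.083 t 15.43
open F [-0.06 -0.44  0.31] Mz 0.015 p [-30.95  -3.6   78.72] ang -0.1 w 0.498 t 15.86
up F [ 0.47  0.12 -0.12] Mz -0.021 p [-31.28  -3.57 159.44] ang -0.1 w 0.502 t 16.82
```

View pics/w3.png

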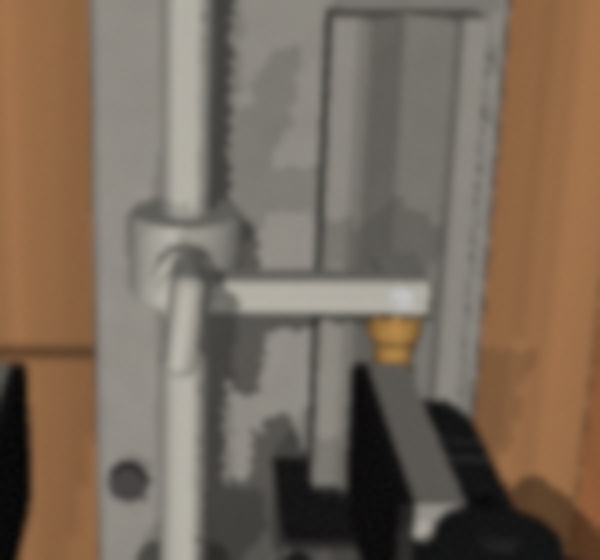

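The wing is turned slightly past its starting line, to about -0.1 rad, which is tight. The pillar's end (crop px 393,320) touches the stop face. Only the fingers changed position when the push was relaxed, so the stop is holding.

```bash
python3 -c "
from cell import bot
print(bot.close_job(),bot.read_clock())"
```

```text
the job is handed in; nothing more can be done
the job is handed in; nothing more can be done
```

The length stop is set to the middle-sized brass pillar: the pillar is home against the plate, the stop bore on it at about 4–5 N while the wing screw was nipped up tight, and the job was handed in after about 17 s with the bystanders not touched.

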